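# Crack the breakfast egg with the spring-loaded egg topper

## Task

Crack the top of the boiled egg: take the egg topper by its handle, set its bell upright over the top of the egg standing in its egg cup, and press the handle straight down until the spring inside trips with a snap, without crushing the egg. Then lift the topper off and stand it upright on the tray again, with the egg still upright in its cup and the empty egg cup, pepper jar and steel bowl left where they are.

Things in the scene. Friction and masses are not known exactly. Their poses are not given: they have to be found in the camera images.
- topper: spring-loaded egg topper, an upright tool 113 mm tall, 0.2 kg: at the foot a steel bell (41 mm across, mouth 26 mm wide), then a thin stem and a dark wooden handle that slides down it. It starts standing on its bell on the tray. Origin: centre of the bell's flat rim, at the bottom; z up the stem. On the egg the rim rests about 6 mm below the egg's top; it does not balance there alone: keep hold.
- topper_grip (a point): point on the topper's axis half-way up the straight part of the wooden handle, 77 mm above the rim while the handle is up. That part is 25 mm thick and 46 mm long (54 to 100 mm above the rim); above it the handle ends in a dome 113 mm above the rim. z up along the stem.
- topper_press (a joint): stroke of the handle down the stem, m: 0 up (held by its spring), 0.021 at the stop. The force grows from 2 N to about 11 N at 13 mm of stroke; there the catch inside trips, and the force drops within about 1 mm to 2 N and stays below 4 N to 19 mm, then rises to the stop. It has tripped for certain from 14 mm on. Unloaded, it springs back up and re-arms by itself.
- egg: brown boiled egg, 44 mm across, 58 mm long, 60 g, loose in its egg cup with its slender end up, standing about 31 mm out of it. Origin: its lower end; z up through its top. More than 45 N crushes it.
- egg_top (a point): topmost point of the egg, about 81 mm above the tray's floor
- egg_cup: white egg cup that holds the egg, 50 mm tall, 52 mm across at the rim, 49 mm at the foot, loose on the tray. Origin: centre of the foot's underside, z up.
- egg_cup_rim (a point): centre of that egg cup's rim plane, 50 mm above its foot
- spare_cup: a second egg cup of the same shape, empty; a bystander. Origin: centre of the foot's underside, z up.
- pepper_jar: round spice jar with a black lid, 41 mm across, 105 mm tall, standing near the egg cups; a bystander. Origin: centre of its underside, z up.
- shell_bowl: empty steel bowl, 92 mm across, 36 mm tall; a bystander. Origin: centre of its underside, z up.
- tray: wooden tray, 300 mm (its x) by 360 mm (its y), fixed on the stove top. Origin: centre of its underside, on the stove top. Its floor is 14 mm above the origin, its rim 28 mm, the wire handles on the two short sides 48 mm. Inner floor 280 mm by 340 mm. A teaspoon lies flat along its left side.

How it is judged:
By the outcome, as a careful person would: the job done as asked, in the order asked, and still so for the second after the job is handed in, with the robot touching nothing.
It also fails if it takes over 48 s, if anything falls off the work surface, if the arm or the gripper's body presses on something with over 40 N, if the wrist force passes 120 N, or if a joint passes its speed limit or range.

## Robot

A 6-joint arm with a two-finger parallel gripper is mounted at the origin on a cart in front of the work surface, level with it; the furniture and walls round the work are solid. World frame = base frame: x ahead of the robot, y to its left, z up, the work surface at z = 0. Lengths are in m, angles in rad, forces in N, time in s.
With the tool pointing down it reaches from about 0.375 to 0.975 m from the base axis. Payload 3.8 kg.
Tool frame: the origin (TCP) lies on the centre line of the jaws, within the pads' length; the fingertips stand 14 mm ahead of it and the grasp point (between the pads) lies 5 mm behind it; z points along the fingers, y is the line along which they close (so a half turn about z gives the same grasp; the last joint's range is limited). The gripper opens to 85 mm and grips with 20 to 120 N. Pads are 22 mm wide; open, the fingers measure 114 mm over their backs; the gripper's body (76 mm by 85 mm) begins 54 mm behind the grasp point. The pads swing forward as they close: fully open they stand 13 mm farther back than shut.
Start: joints at [-1.141, 0.264, 1.604, -0, 1.274, -0.037], TCP at [0.304, -0.603, 0.245] pointing down, gripper open.
Joint ranges: [-2.63, 2.63], [-0.94, 2.18], [0.31, 2.57], [-1.31, 4.45], [0, 2.66], [-2.55, 2.55]. Speed limits (rad/s): [2.57, 2.57, 3.14, 3.14, 3.14, 3.14].

## Interface

Orientations are given as a rotation vector (axis times angle).
In Python, from workcell import bot, eyes, spot_in gives the robot as it stands.
- The arm moves only by the tool carry_out, never from a script. Its argument "series" is text: rows parted by semicolons, each of 4 numbers parted by spaces: the shift along the world's x, y, z in m, then the turn about the world's z in degrees. In form: tx ty tz roll; .... A call has 1 to 20 rows; each row shifts and turns the commanded pose from where the row before left it; what a row does not reach is not made up. A row lasts 1/8 s, in which the tool goes at most 62.5 mm and 10.7 degrees, less where a joint would pass 70% of its speed; a pose out of reach is approached as far as the arm can. A call is refused whole if a number of a shift passes 0.0625 or a number of a turn 10.7, either way. A call with a gripper value outside its range is refused whole. "jaw" is the gripper command: -1 is shut, 1 is fully open, values between are in proportion, set as the call begins (left out, the last holds). The fingers move at their own pace and stop on an object; "grip_force" is the grip in N (left out, the last holds). Time passes only in rows, so rows that do not move let the fingers close. It gives the time, the measured TCP pose, the force, the opening and the grip force at its end, in the units of the state.
- bot.read_state(): the state, without advancing time (a new reading comes with each control period).
- eyes.read_camera(name): name is "scene" or "side" or "wrist"; returns (picture, depth): 420x560x3 uint8, blue, green, red; 420x560 float32, m along the optical axis (not along the pixel's ray), 0 where there is no reading.
- eyes.get_calibration(name): a dict with "K" (3x3 intrinsics, pixels), "position" and "rotation" of the camera in the world; the wrist camera has in their place "T_tool_cam" (4x4, takes a point from camera to tool coordinates, whose origin is the TCP and whose axes are the flange's). Camera axes: x right, y down, z forward; pixel columns grow to the right and rows downward; lengths in m; the calibration is good to about 2 mm. A picture is of the moment at which its call begins: read the wrist's pose just before it. get_calibration takes no time and is no camera call.
- bot.finish_job(): hands the job in; it is judged then, once.
Trained networks look in the newest picture that a camera, given by its name, has taken for a name from the list of things; names that differ only in an ending like _2 or _b are one class to them, and where a whole thing is asked for, a point or a joint stands for the part that bears it (a point fixed in the world has none). Each returns a list of dicts, best first, with "score" (0 to 1); they miss things now and then, are a little off and sometimes report something else, mostly with a low value. They report only what shows in the picture. A call takes as long as a camera call.
- spot_in(camera, target): "rect" ([centre column, centre row, width, height] in pixels, round what is visible of it).
The state is a dict: "time": time; "q": joint angles; "joint_vel": joint speeds; "joint_torque": joint torques, N m; "tool_pos": TCP position; "tcp_rot": TCP orientation; "wrist_force": force on the tool from outside, world axes, zero at the start; "torque": the same for the moment, N m; "width": opening from 0.0 (shut) to 1.0 (fully open); "grip_force": force on a finger pad.
Only numpy, scipy, OpenCV 4.12 (cv2) and the standard library are available. Lean on these libraries where they do the work, as an engineer would, in place of code of your own. Each camera call takes 0.05 s, during which the arm holds its last target. There are 200 camera calls.

## Working session

There is one attempt and no reset: what is moved stays moved. The work goes in short steps, Python scripts to look and compute and a tool call to move; the robot and the scene stay as the last step left them, time stands still between calls to the robot, and variables do not carry over. Pictures are saved under pics/ and viewed, at most 10 in all, crops included, and the job is handed in when it is done.

Besides the shell and the picture viewer there is one more tool, called after ">>>" by a JSON object that holds its "api" and its "payload", one argument or row to a line. carry_out: Moves the arm, as the interface text tells. Its arguments: {"type":"object","properties":{"series":{"type":"string"},"jaw":{"type":"number"},"grip_force":{"type":"number"}},"required":["series"]}

```bash
mkdir -p pics; cat > h.py <<'E'
import numpy as np, cv2
from scipy.spatial.transform import Rotation as R
from workcell import bot, eyes, spot_in
def cam(name):
    s=bot.read_state(); c=eyes.get_calibration(name); im,d=eyes.read_camera(name)
    if name=='wrist':
        T=np.eye(4);T[:3,:3]=R.from_rotvec(s['tcp_rot']).as_matrix();T[:3,3]=s['tool_pos'];T=T@np.array(c['T_tool_cam'])
    else:
        T=np.eye(4);r=np.array(c['rotation'])
        T[:3,:3]=r if r.shape==(3,3) else R.from_rotvec(r).as_matrix();T[:3,3]=c['position']
    return im,d,np.array(c['K']),T
def cloud(d,K,T,rect=None):
    v,u=np.mgrid[:d.shape[0],:d.shape[1]]
    m=d>0
    if rect is not None:
        x,y,w,h=rect; m&=(abs(u-x)<=w/2)&(abs(v-y)<=h/2)
    z=d[m];p=np.c_[(u[m]-K[0,2])/K[0,0]*z,(v[m]-K[1,2])/K[1,1]*z,z]
    return p@T[:3,:3].T+T[:3,3],u[m],v[m]
E
cat > a.py <<'E'
from h import *
np.set_printoptions(precision=4,suppress=True)
print(bot.read_state())
for n in ['scene','side']:
    im,d,K,T=cam(n); cv2.imwrite(f'pics/{n}0.png',im); print(n,T[:3,3])
    for t in ['topper','egg','egg_cup','spare_cup','pepper_jar','shell_bowl','tray']:
        for r in spot_in(n,t)[:2]:
            p,_,_=cloud(d,K,T,np.array(r['rect'])*[1,1,.8,.9])
            p=p[p[:,2]>.025]
            print(t,round(r['score'],2),np.round(r['rect']),np.median(p,0) if len(p) else '',np.percentile(p[:,2],98) if len(p) else '')
E
python3 a.py
```

```text
{'time': 0.0, 'q': array([-1.1409,  0.2648,  1.6054, -0.    ,  1.2737, -0.0369]), 'joint_vel': array([ 0.0007, -0.0001, -0.0006,  0.    , -0.0005, -0.001 ]), 'joint_torque': array([  0.0009, -51.5105, -36.7317,   0.0001,   0.0129,   0.    ]), 'tool_pos': array([ 0.3035, -0.6021,  0.2439]), 'tcp_rot': array([-3.0542, -0.7261,  0.0007]), 'wrist_force': array([-0.2779,  0.4409, -0.0259]), 'torque': array([-0.0287, -0.0466, -0.0278]), 'grip_force': 0.0, 'width': 1.0002995980424019}
scene [ 0.1484 -0.3253  0.7286]
topper 0.62 [202. 233.  22.  49.] [0.4549 0.0893 0.0798] 0.12628455564907026
topper 0.38 [203. 224.  17.  27.] [0.456  0.0869 0.0994] 0.12556910956937764
egg 0.97 [341. 219.  22.  24.] [ 0.6339 -0.082   0.0848] 0.09408726090565053
egg 0.51 [281. 288.  54.  51.] [ 0.5022 -0.0633  0.0348] 0.04963417164520434
egg_cup 0.73 [337. 236.  25.  26.] [ 0.6235 -0.0862  0.0634] 0.0799030647392911
egg_cup 0.4 [203. 232.  18.  52.] [0.4571 0.088  0.0757] 0.12678315168945462
spare_cup 0.56 [239. 188.  28.  38.] [0.6121 0.1462 0.0509] 0.06451576950796166
spare_cup 0.37 [339. 234.  26.  29.] [ 0
[... 327 characters left out ...]
0.027  0.043 ] 0.12059524216081341
tray 0.54 [283. 287.  55.  51.] [ 0.5058 -0.067   0.037 ] 0.04979336113970731
side [ 0.1181 -0.6213  0.442 ]
egg 0.82 [355. 227.  21.  21.] [ 0.6264 -0.0872  0.0809] 0.09165033728232021
egg_cup 0.71 [355. 252.  31.  33.] [ 0.6258 -0.0894  0.0521] 0.06500469540927499
spare_cup 0.26 [267. 278.  65.  44.] [ 0.485  -0.0565  0.0382] 0.0496548619105564
pepper_jar 0.63 [314. 206.  28.  67.] [0.6384 0.0294 0.0758] 0.1196744629336185
shell_bowl 0.68 [267. 279.  65.  47.] [ 0.4833 -0.0589  0.0378] 0.049650797693118004
tray 0.72 [272. 265. 271. 152.] [ 0.5102 -0.0483  0.0403] 0.1008487331498794
tray 0.57 [198. 222.  22.  73.] [0.4534 0.0874 0.0761] 0.12498137953922273
```

```bash
python3 -c "
import cv2
a=cv2.imread('pics/scene0.png')[140:350,120:400];b=cv2.imread('pics/side0.png')[140:350,120:400]
cv2.imwrite('pics/c0.png',cv2.resize(cv2.vconcat([a,b]),None,fx=1.42,fy=1.42,interpolation=3))"
```

```text
(no output)
```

View pics/c0.png

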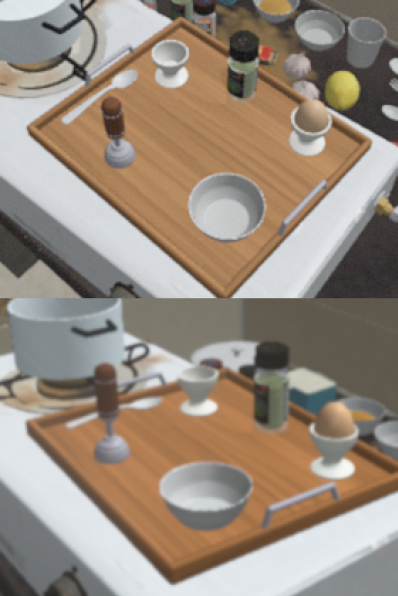

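```bash
cat > b.py <<'E'
from h import *
from scipy.optimize import least_squares
np.set_printoptions(precision=4,suppress=True)
s=bot.read_state();print(R.from_rotvec(s['tcp_rot']).as_matrix())
def circ(p,r):
    f=lambda c:np.hypot(*(p[:,:2]-c).T)-r
    o=least_squares(f,p[:,:2].mean(0),loss='soft_l1',f_scale=.001);return o.x,np.median(abs(o.fun)),len(p)
rz=lambda z:22*np.sqrt(np.clip(1-((z-.066)*1000/29)**2,0,1))/1000
for n in ['scene','side']:
    im,d,K,T=cam(n); P,_,_=cloud(d,K,T)
    # centres seeded on side toward camera
    def near(c,r,a,b): return P[(np.hypot(*(P[:,:2]-c).T)<r)&(P[:,2]>a)&(P[:,2]<b)]
    for a,b in [(.07,.09),(.09,.11)]: print(n,'topper',circ(near([.46,.09],.035,a,b),.0125))
    q=near([.46,.09],.04,.1,.2);print('top z',np.percentile(q[:,2],99.5))
    q=near([.63,-.085],.04,.068,.12)
    print('egg zmax',np.percentile(q[:,2],99.5),q[q[:,2]>q[:,2].max()-.003].mean(0))
    f=lambda c:np.linalg.norm((q-[c[0],c[1],c[2]])/[.022,.022,.029],axis=1)-1
    o=least_squares(f,[.635,-.085,.066],loss='soft_l1',f_scale=.05);print('egg centre',o.x,np.median(abs(o.fun)))
    q=near([.635,-.085],.04,.058,.066);print('cup rim',circ(q,.026))
    q=near([.64,.035],.05,.05,.13);print('pepper',circ(q,.0205),q[:,2].max())
    q=P[(P[:,2]>.06)&(P[:,0]>.2)&(P[:,0]<.8)&(P[:,1]>.13)&(P[:,1]<.5)];print('pot-ish',np.percentile(q,[1,50,99],axis=0))
E
python3 b.py
```

```text
[[ 0.893   0.45    0.    ]
 [ 0.45   -0.893  -0.0001]
 [-0.      0.0001 -1.    ]]
scene topper (array([0.4612, 0.0967]), np.float64(0.00045840481529468066), 104)
scene topper (array([0.4609, 0.0968]), np.float64(0.0005141891755488254), 102)
top z 0.1280803250415043
egg zmax 0.09446720977643233 [ 0.6411 -0.0784  0.0937]
egg centre [ 0.6426 -0.0767  0.0643] 0.02851295321601699
cup rim (array([ 0.6441, -0.0761]), np.float64(0.0017846655362320635), 154)
pepper (array([0.6527, 0.0454]), np.float64(0.0010233123481819158), 771) 0.12122998556487685
pot-ish [[0.4555 0.1519 0.0606]
 [0.5296 0.3574 0.0954]
 [0.6186 0.4642 0.1194]]
side topper (array([0.4566, 0.0972]), np.float64(0.0006931949032381842), 182)
side topper (array([0.4567, 0.0972]), np.float64(0.000633985571990462), 187)
top z 0.12864252422380534
egg zmax 0.09496289932759079 [ 0.6362 -0.078   0.0937]
egg centre [ 0.6386 -0.0756  0.0654] 0.027158426377406897
cup rim (array([ 0.639 , -0.0751]), np.float64(0.0013927963641304428), 210)
pepper (array([0.6483, 0.0462]), np.float64(0.0010075771784023371), 1087) 0.12125329951296582
pot-ish [[0.4505 0.1515 0.0607]
 [0.5199 0.3155 0.0958]
 [0.617  0.4365 0.1198]]
```

>>> {"api": "carry_out", "payload": {
  "series": "0.005 0.02 0.01 0;0.01 0.045 0 0;0.012 0.055 0 0;0.012 0.055 0 0;0.012 0.055 0 0;0.012 0.055 0 0;0.012 0.055 0 0;0.012 0.055 0 0;0.012 0.055 0 0;0.012 0.055 0 0;0.012 0.055 0 0;0.012 0.055 0 0;0.012 0.055 0 0;0.01 0.03 0 0;0.0085 0 0 0;0 0 0 0",
  "jaw": 1
}}

```text
time: 2.9
tool_pos: [0.4692, 0.0971, 0.2556]
tcp_rot: [3.056, 0.727, 0.0]
wrist_force: [0.4, -1.4, 0.3]
width: 1.0
grip_force: 0.0
```

```bash
cat > w.py <<'E'
from h import *
np.set_printoptions(precision=4,suppress=True)
import sys
im,d,K,T=cam('wrist'); cv2.imwrite('pics/%s.png'%sys.argv[1],im); P,u,v=cloud(d,K,T)
from b_f import circ
s=bot.read_state();print(s['tool_pos'],s['tcp_rot'],T[:3,3],s['q'])
q=P[(np.hypot(P[:,0]-.46,P[:,1]-.097)<.04)&(P[:,2]>.06)]
for a,b in [(.07,.09),(.09,.11)]:
    z=q[(q[:,2]>a)&(q[:,2]<b)]
    if len(z)>20: print(circ(z,.0125))
z=q[q[:,2]>.122]; print('top',len(z),z.mean(0) if len(z) else '',z.min(0),z.max(0))
E
sed -n '/^def circ/,/return/p' b.py | (echo 'from h import *
from scipy.optimize import least_squares'; cat) > b_f.py; python3 w.py w1
```

```text
[0.4689 0.0966 0.2555] [ 3.0562  0.7258 -0.0003] [0.5397 0.1318 0.3841] [ 0.1514 -0.1206  1.9955 -0.0004  1.2668  1.2559]
(array([0.4582, 0.0965]), np.float64(0.00015130086655073833), 114)
(array([0.4581, 0.0965]), np.float64(0.0001492336232664926), 117)
top 16815 [0.4764 0.1091 0.318 ] [0.4395 0.0783 0.122 ] [0.4969 0.1369 0.3393]
```

>>> {"api": "carry_out", "payload": {
  "series": "-0.0105 0 -0.01 0;0 0 -0.03 0;0 0 -0.04 0;0 0 -0.04 0;0 0 -0.03 0;0 0 -0.0155 0;0 0 -0.004 0;0 0 0 0;0 0 0 0"
}}

```text
time: 4.08
tool_pos: [0.4599, 0.0974, 0.0871]
tcp_rot: [3.056, 0.726, 0.004]
wrist_force: [-0.1, 0.1, -0.3]
width: 0.996
grip_force: 0.0
```

>>> {"api": "carry_out", "payload": {
  "series": "0 0 0 0;0 0 0 0;0 0 0 0;0 0 0 0;0 0 0 0;0 0 0 0;0 0 0 0;0 0 0 0",
  "jaw": -1,
  "grip_force": 80
}}

```text
time: 5.08
tool_pos: [0.4588, 0.0974, 0.0858]
tcp_rot: [-3.056, -0.726, -0.0]
wrist_force: [-0.7, 1.0, 1.9]
width: 0.267
grip_force: 78.2
```

>>> {"api": "carry_out", "payload": {
  "series": "0 0 0.01 0;0 0 0.03 0;0 0 0.04 0;0 0 0.04 0;0.01 -0.01 0.01 0;0.02 -0.02 0 0;0.03 -0.03 0 0;0.03 -0.03 0 0;0.03 -0.03 0 0;0.03 -0.03 0 0;0.02 -0.015 0 0;0.012 -0.008 0 0;0 0 0 0;0 0 0 0;0 0 0 0"
}}

```text
time: 6.95
tool_pos: [0.6401, -0.075, 0.2158]
tcp_rot: [-3.056, -0.728, 0.001]
wrist_force: [0.7, -0.3, -1.8]
width: 0.268
grip_force: 78.9
```

```bash
cat > c.py <<'E'
from h import *
from b_f import circ, least_squares
import sys
np.set_printoptions(precision=4,suppress=True)
s=bot.read_state();print(s['time'],s['tool_pos'],s['tcp_rot'],s['wrist_force']); C=s['tool_pos'][:2]
ims=[]
for n in ['scene','side']:
    im,d,K,T=cam(n); P,_,_=cloud(d,K,T); ims.append(im)
    uv=K@(T[:3,:3].T@(np.array([.64,-.076,.12])-T[:3,3]));x,y=(uv[:2]/uv[2]).astype(int);ims[-1]=im[y-80:y+80,x-80:x+80]
    near=lambda c,r,a,b: P[(np.hypot(*(P[:,:2]-c).T)<r)&(P[:,2]>a)&(P[:,2]<b)]
    q=near(C,.045,.068,.0945)
    f=lambda c:np.linalg.norm((q-c)/[.022,.022,.029],axis=1)-1
    if len(q)>10:o=least_squares(f,[.64,-.076,.066],loss='soft_l1',f_scale=.05);print(n,'egg',o.x,len(q),np.median(abs(o.fun)))
    zb=float(sys.argv[2]) # rim z
    q=near(C,.035,zb+.005,zb+.024);
    z0=np.array([0,.0205]);  # bell, radius free
    f=lambda c:np.hypot(*(q[:,:2]-c[:2]).T)-c[2]-c[3]*(q[:,2]-zb)
    o=least_squares(f,[*C,.02,-.2],loss='soft_l1',f_scale=.001);print('bell',o.x,len(q),np.median(abs(o.fun)))
    q=near(C,.04,zb+.002,zb+.012);print('bell r20',circ(q,.0205))
cv2.imwrite('pics/%s.png'%sys.argv[1],cv2.resize(cv2.hconcat(ims),None,fx=2.5,fy=2.5,interpolation=3))
E
python3 c.py p1 0.144
```

```text
6.95 [ 0.6401 -0.075   0.2158] [-3.0559 -0.7279  0.0005] [ 0.7083 -0.3417 -1.8435]
scene egg [ 0.6427 -0.0769  0.0645] 391 0.02836196423199211
bell [ 0.6421 -0.0762  0.0254 -0.7104] 327 0.0009360374842448862
bell r20 (array([ 0.6433, -0.0757]), np.float64(0.0009438479167193647), 137)
side egg [ 0.6385 -0.0756  0.0654] 502 0.028411845061269703
bell [ 0.6379 -0.0757  0.0245 -0.6033] 374 0.0009419877057602606
bell r20 (array([ 0.6389, -0.0749]), np.float64(0.0007521715807261142), 202)
```

View pics/p1.png

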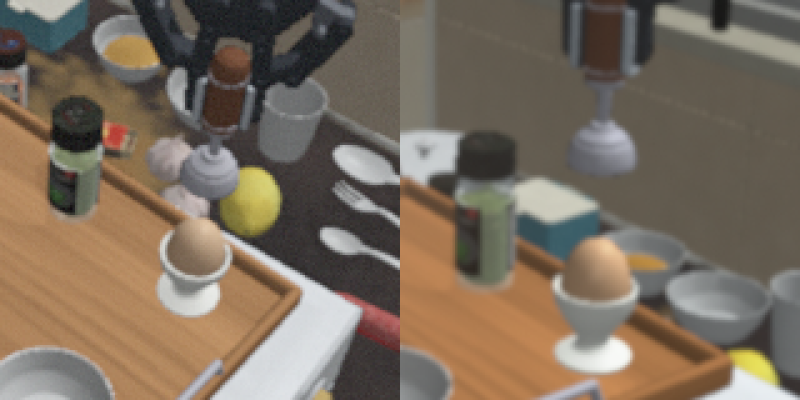

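>>> {"api": "carry_out", "payload": {
  "series": "0 -0.0005 -0.01 0;0 0 -0.015 0;0 0 -0.012 0;0 0 -0.008 0;0 0 0 0;0 0 0 0"
}}

```text
time: 7.8
tool_pos: [0.6411, -0.0763, 0.1711]
tcp_rot: [3.056, 0.726, 0.001]
wrist_force: [-0.3, -0.4, -2.2]
width: 0.265
grip_force: 78.9
```

```bash
python3 c.py p2 0.099
```

```text
7.8 [ 0.6411 -0.0763  0.1711] [3.0563 0.7265 0.0009] [-0.3425 -0.4479 -2.248 ]
scene egg [ 0.6427 -0.0767  0.0644] 258 0.029672465405888193
bell [ 0.6431 -0.0775  0.0249 -0.6642] 313 0.0011380579695797546
bell r20 (array([ 0.6444, -0.0769]), np.float64(0.0009065707204656565), 122)
side egg [ 0.6384 -0.0757  0.0653] 474 0.029750147182696307
bell [ 0.6389 -0.0772  0.0241 -0.5619] 362 0.0009722965790426221
bell r20 (array([ 0.6401, -0.076 ]), np.float64(0.000923560632625036), 180)
```

View pics/p2.png

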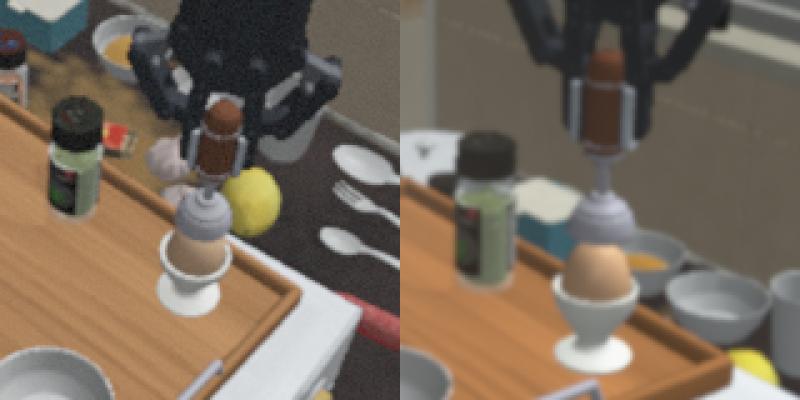

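>>> {"api": "carry_out", "payload": {
  "series": "-0.0007 0.0006 -0.003 0;0 0 -0.004 0;0 0 -0.003 0;0 0 -0.001 0;0 0 0 0;0 0 0 0"
}}

```text
time: 8.65
tool_pos: [0.6401, -0.0757, 0.1599]
tcp_rot: [3.056, 0.726, 0.0]
wrist_force: [0.3, -0.5, -0.7]
width: 0.267
grip_force: 79.1
```

>>> {"api": "carry_out", "payload": {
  "series": "0 0 -0.002 0;0 0 -0.002 0;0 0 0 0;0 0 0 0"
}}

```text
time: 9.15
tool_pos: [0.6404, -0.0757, 0.1562]
tcp_rot: [3.056, 0.727, 0.001]
wrist_force: [-0.7, 0.4, 3.3]
width: 0.264
grip_force: 79.4
```

```bash
python3 c.py p3 0.088
```

```text
9.15 [ 0.6404 -0.0757  0.1562] [3.0561 0.7265 0.0012] [-0.6638  0.4488  3.3172]
scene egg [ 0.6438 -0.0762  0.0814] 240 0.06114839700939939
bell [ 0.6422 -0.0769  0.0252 -0.7099] 296 0.0011703039226738736
bell r20 (array([ 0.6436, -0.0762]), np.float64(0.0010678708590209623), 124)
side egg [ 0.6396 -0.0747  0.0803] 441 0.08349452862457984
bell [ 0.638  -0.0764  0.0242 -0.6002] 358 0.0010816677549778358
bell r20 (array([ 0.639 , -0.0753]), np.float64(0.0009483732384891752), 188)
```

View pics/p3.png

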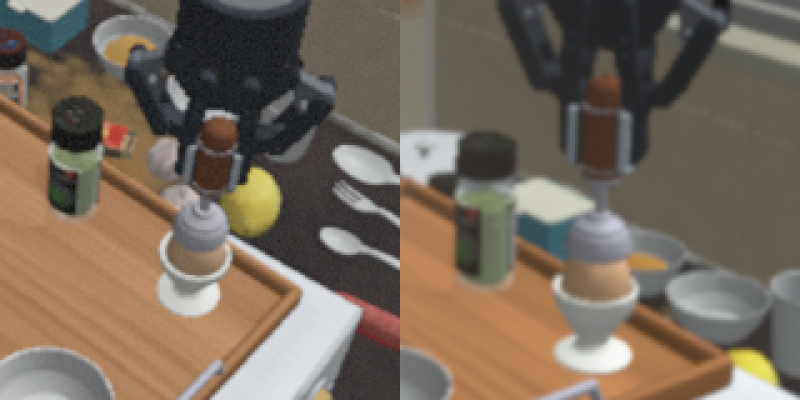

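>>> {"api": "carry_out", "payload": {
  "series": "0 0 -0.002 0;0 0 -0.002 0;0 0 -0.002 0;0 0 0 0"
}}

```text
time: 9.75
tool_pos: [0.6406, -0.0757, 0.1508]
tcp_rot: [3.056, 0.727, 0.002]
wrist_force: [-1.6, 0.5, 8.2]
width: 0.27
grip_force: 80.2
```

>>> {"api": "carry_out", "payload": {
  "series": "0 0 -0.002 0;0 0 -0.002 0;0 0 -0.0015 0;0 0 0 0"
}}

```text
time: 10.25
tool_pos: [0.6404, -0.0758, 0.1448]
tcp_rot: [3.056, 0.727, 0.001]
wrist_force: [-0.2, 0.1, 5.0]
width: 0.266
grip_force: 79.7
```

>>> {"api": "carry_out", "payload": {
  "series": "0 0 -0.001 0;0 0 -0.001 0;0 0 0 0"
}}

```text
time: 10.62
tool_pos: [0.6403, -0.0757, 0.1421]
tcp_rot: [3.056, 0.727, 0.001]
wrist_force: [0.0, -0.7, 4.3]
width: 0.269
grip_force: 79.5
```

>>> {"api": "carry_out", "payload": {
  "series": "0 0 0 0;0 0 0 0"
}}

```text
time: 10.88
tool_pos: [0.6402, -0.0758, 0.1422]
tcp_rot: [3.056, 0.726, 0.0]
wrist_force: [0.1, -1.1, 2.1]
width: 0.266
grip_force: 79.5
```

```bash
python3 c.py p4 0.088
```

```text
10.875 [ 0.6402 -0.0758  0.1422] [3.0563 0.7265 0.0004] [ 0.0998 -1.0618  2.1295]
scene egg [ 0.6439 -0.0762  0.0815] 232 0.0548895954344335
bell [ 0.6424 -0.0769  0.0248 -0.6672] 278 0.0010267400366713274
bell r20 (array([ 0.6438, -0.0763]), np.float64(0.0009729414725716465), 126)
side egg [ 0.6397 -0.0747  0.0795] 432 0.07187797579806798
bell [ 0.638  -0.0762  0.0254 -0.6822] 351 0.0011080764352285454
bell r20 (array([ 0.6388, -0.0752]), np.float64(0.0008346210365207003), 179)
```

View pics/p4.png

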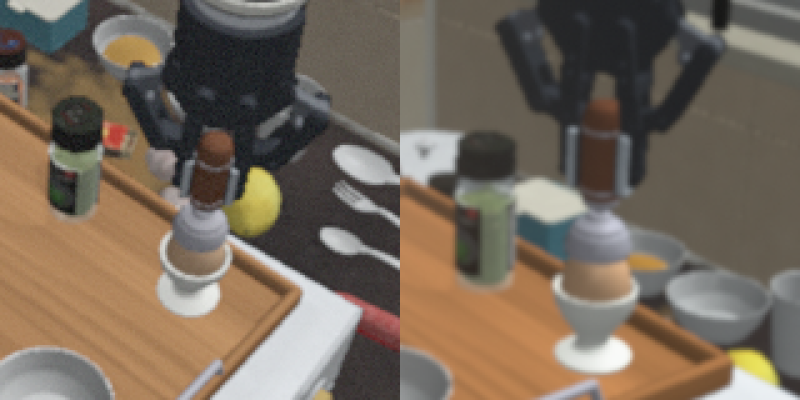

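>>> {"api": "carry_out", "payload": {
  "series": "0 0 0.004 0;0 0 0.004 0;0 0 0.004 0;0 0 0.004 0;0 0 0.004 0;0 0 0.004 0;0 0 0.006 0;0 0 0.01 0;0 0 0.015 0;0 0 0.02 0;0 0 0.003 0;0 0 0 0"
}}

```text
time: 12.48
tool_pos: [0.6404, -0.0757, 0.2212]
tcp_rot: [3.056, 0.726, 0.002]
wrist_force: [0.1, -0.1, -2.7]
width: 0.267
grip_force: 78.9
```

```bash
python3 c.py p5 0.148
```

```text
12.475 [ 0.6404 -0.0757  0.2212] [3.0559 0.7264 0.0021] [ 0.0569 -0.0753 -2.6782]
scene egg [ 0.6425 -0.0768  0.0644] 389 0.02740548521607411
bell [ 0.6422 -0.0772  0.0245 -0.5948] 326 0.0009220184091579733
bell r20 (array([ 0.6437, -0.0766]), np.float64(0.000857551522301242), 131)
side egg [ 0.6386 -0.0758  0.0654] 498 0.02932697899156833
bell [ 0.6374 -0.0764  0.0242 -0.5776] 375 0.0010291122153320374
bell r20 (array([ 0.6386, -0.0756]), np.float64(0.0007980450958548144), 194)
```

View pics/p5.png

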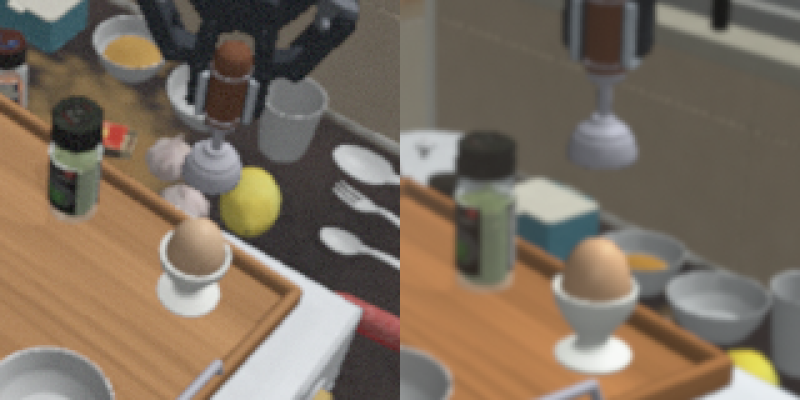

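>>> {"api": "carry_out", "payload": {
  "series": "-0.01 0.008 0 0;-0.02 0.02 0 0;-0.03 0.03 0 0;-0.03 0.03 0 0;-0.03 0.03 0 0;-0.03 0.03 0 0;-0.02 0.015 0 0;-0.012 0.01 0 0;0 0 -0.01 0;0 0 -0.03 0;0 0 -0.04 0;0 0 -0.03 0;0 0 -0.015 0;0 0 -0.005 0;0 0 0 0;0 0 0 0"
}}

```text
time: 14.58
tool_pos: [0.4594, 0.0975, 0.0916]
tcp_rot: [3.056, 0.726, 0.004]
wrist_force: [-0.1, 0.1, -2.1]
width: 0.269
grip_force: 79.0
```

>>> {"api": "carry_out", "payload": {
  "series": "0 0 -0.002 0;0 0 -0.002 0;0 0 -0.001 0;0 0 0 0;0 0 0 0"
}}

```text
time: 15.2
tool_pos: [0.4584, 0.0974, 0.0857]
tcp_rot: [-3.056, -0.727, -0.001]
wrist_force: [-0.7, 0.9, 2.3]
width: 0.268
grip_force: 79.5
```

>>> {"api": "carry_out", "payload": {
  "series": "0 0 0 0;0 0 0 0;0 0 0 0;0 0 0 0;0 0 0 0;0 0 0 0;0 0 0 0",
  "jaw": 1
}}

```text
time: 16.08
tool_pos: [0.4581, 0.0973, 0.0853]
tcp_rot: [-3.056, -0.727, 0.0]
wrist_force: [-0.2, -0.3, -0.0]
width: 0.999
grip_force: 0.0
```

>>> {"api": "carry_out", "payload": {
  "series": "0 0 0.01 0;0 0 0.02 0;0 0 0.04 0;0 0 0.05 0;0 0 0.05 0;0 -0.02 0.02 0;0 -0.05 0 0;0 -0.06 0 0;0 -0.04 0 0;0 0 0 0;0 0 0 0"
}}

```text
time: 17.45
tool_pos: [0.458, -0.0724, 0.2757]
tcp_rot: [-3.056, -0.725, -0.001]
wrist_force: [0.6, -0.9, -0.4]
width: 0.996
grip_force: 0.0
```

```bash
python3 b.py; python3 a.py >/dev/null; python3 -c "
import cv2
a=cv2.imread('pics/scene0.png')[140:350,120:400];b=cv2.imread('pics/side0.png')[140:350,120:400]
cv2.imwrite('pics/c1.png',cv2.resize(cv2.vconcat([a,b]),None,fx=1.42,fy=1.42,interpolation=3))"
```

```text
[[ 0.8933  0.4494  0.0005]
 [ 0.4494 -0.8933  0.0006]
 [ 0.0007 -0.0003 -1.    ]]
scene topper (array([0.4607, 0.0966]), np.float64(0.00043375075592102554), 101)
scene topper (array([0.4607, 0.0967]), np.float64(0.00046598951891670126), 105)
top z 0.12836687443330072
egg zmax 0.09475828197324195 [ 0.6416 -0.0772  0.0942]
egg centre [ 0.6428 -0.0767  0.0645] 0.030507487192284577
cup rim (array([ 0.644 , -0.0757]), np.float64(0.0016443047119424382), 159)
pepper (array([0.6527, 0.0453]), np.float64(0.0006384317293884438), 406) 0.11865220294961609
pot-ish [[0.4554 0.247  0.0609]
 [0.5276 0.3596 0.096 ]
 [0.6083 0.464  0.1194]]
side topper (array([0.4562, 0.0971]), np.float64(0.000633995227656026), 179)
side topper (array([0.4563, 0.0972]), np.float64(0.0006072547171459951), 187)
top z 0.12817713071627856
egg zmax 0.09502871487699582 [ 0.6354 -0.0783  0.0937]
egg centre [ 0.6386 -0.0757  0.0653] 0.02958002054228942
cup rim (array([ 0.6394, -0.075 ]), np.float64(0.0015349454263410018), 220)
pepper (array([0.6483, 0.0463]), np.float64(0.0009775484477832982), 1087) 0.12085707812909552
pot-ish [[0.4504 0.1533 0.0608]
 [0.5199 0.3157 0.0959]
 [0.617  0.4365 0.1197]]
```

View pics/c1.png

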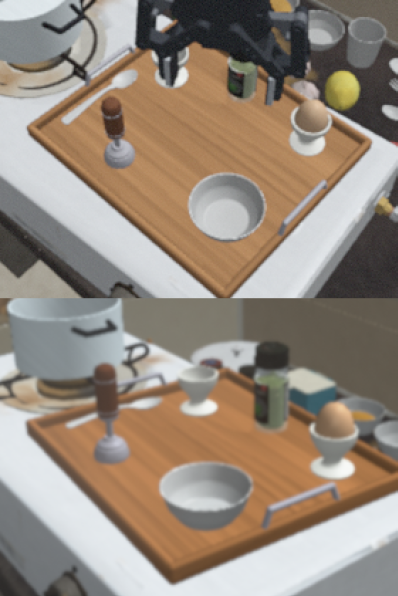

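The topper stands upright again at (115,130) in the top view. The egg is upright in its cup at (312,125), and the bystanders have not moved.

```bash
python3 -c "
from workcell import bot
print(bot.finish_job())"
```

```text
the job is handed in; nothing more can be done
None
```

I pressed the topper on the egg until the force fell from about 10 N to 4 N near 18 mm of stroke, which shows it tripped. I then stood it back upright on the tray, with the egg upright in its cup and nothing else moved, and handed the job in at about 18 s; no verdict was returned.

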